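# Blue jar from the guarded paint store

## Task

Raise the clear guard flap of the red paint store (it has a black handle) all the way up, then swing the prop stay up and back to its stop so that the flap is propped open. Then take out the blue jar, keeping it upright, and set it down (do not drop it) on the blue disc in the white tray; leave the flap propped and the other jars where they stand.

Things in the scene. Friction and masses are not known exactly. Their poses are not given: they have to be found in the camera images.
- store: the red open-topped paint store box, fixed to the bench: 180 (own x) x 290 (own y) x 100 high, walls 6, inner floor 6 above the bench. Origin: centre of its underside; own z up; own -x is its front, facing the robot; yaw up to 0.15 either way. The three jars in it stand in a row along own y, 50 in front of its centre, at about own y -77, 0 and +77
- flap (a joint): angle of the clear guard flap (172 x 288 x 6, 0.3 kg), hinged on the store's far top rim, axis along store y: 0 shut and level, grows as the near edge rises, stop at 1.42. A damper resists (about 6 N at the handle at 0.25 rad/s). Let go at its stop it sinks slowly: some 15 s until it reaches 1.20, where the fully raised stay carries it; with no stay up it sinks on until shut
- flap_grip (a point): middle of the black round bar handle on the flap: bar 10 thick, free length 100 along the store's own y, standing 45 above the flap's underside (34 clear gap under the bar: open the fingers only a little there); 158 from the hinge line along the flap, 15 from the flap's near edge. Flap shut: 145 above the bench, store x -68; flap up: on its far side, 262 above the bench, store x +111
- flap_hinge (a point): middle of the flap's hinge line, on the store's far top rim: own x +90, 100 above the bench
- stay (a joint): angle of the prop stay, a bent steel rod on a stiff hinge outside the store's right (own -y) wall: 0 lying level towards the robot, grows as its free end swings up and back, stop at 1.70 (just past upright, leaning away from the robot). Stays where left; 1.5 N at its end moves it. Fully up, its end carries the ear on the flap's right edge; it passes only while the flap is above 1.22
- stay_grip (a point): middle of the stay's yellow round grip at its free end, 140 from the pivot: 12 thick, 56 long, pointing outwards along store -y (this point is 31 from its inner end, 45 from the rod). Stay level: 65 above the bench, store x -113, y -207. Fully up: 204 above the bench, store x +45
- stay_pivot (a point): point on the stay's hinge axis (parallel to the store's own y) in line with stay_grip: own x +27, own y -207, 65 above the bench
- blue_center (a point): centre (half-way up) of the blue paint jar to be taken: round, 44 across, 85 tall with its blue cap, blue with a white label, about 0.13 kg, standing in the store in one of the three places
- disc_top (a point): centre of the top face of the flat blue disc, 50 across and 3 thick, fixed on the floor of one of the three bays of the white tray (its top 7 above the bench): the blue jar's place. Bays 78 to 80 by 92, wall and dividers 28 high; the tray is 250 long (its own x) x 100 wide
- tray: the white three-bay tray, fixed to the bench; origin: centre of its underside; bays in a row along its own x, centres 82 apart
- green_center (a point): centre (half-way up) of the green paint jar, same shape as the blue one (44 across, 85 tall), standing in the store
- black_center (a point): centre (half-way up) of the black paint jar, same shape as the blue one (44 across, 85 tall), standing in the store
- red_center (a point): centre (half-way up) of the red paint jar, same shape as the blue one (44 across, 85 tall), standing in the tray
- yellow_center (a point): centre (half-way up) of the yellow paint jar, same shape as the blue one (44 across, 85 tall), standing in the tray
Things that resemble listed ones, but are neither listed nor needed, are in the scene too. What is meant by the part that bears disc_top is not green or grey, and is the smaller of those in its own colour.

How it is judged (in metres and radians):
On the way, in this order (a step that is already met when the one before it is completed fails the run):
1. the flap is raised nearly to its stop (above 1.33) while the stay is still down (below 0.5) (value of joint flap above 1.33 rad and value of joint stay below 0.5 rad), for 0.1 s.
2. the stay is up (above 1.6) and the flap above 1.0 (value of joint stay above 1.6 rad and value of joint flap above 1 rad), for 0.3 s.
3. the blue jar is lifted out of the store, over its rim (all of step 2 and height (world z) of blue_center above 0.12 m), for 0.1 s.
At the end, for the whole second after the job is handed in: the stay stands up against its stop (joint above 1.6) with the flap open (above 1.0), the blue jar stands at rest and upright on the blue disc (centre within 20 mm of the disc's centre, tilt under 0.15 rad), the other four jars are within 20 mm of where they stood; the robot touches nothing (all of step 2 and horizontal distance between blue_center and disc_top below 0.02 m and height (world z) of blue_center below 0.056 m and angle between blue_center's own z axis and vertical below 0.15 rad and linear speed of blue below 0.02 m/s and velocity of joint stay below 0.05 rad/s and distance of each of green_center, black_center, red_center, yellow_center from where it was at the start of the episode below 0.02 m).
It fails at once if the blue jar is moved (over 25 mm) while the stay is not up (distance of blue_center from where it was at the start of the episode above 0.025 m and value of joint stay below 1.55 rad).
It fails at once if the blue jar is tipped beyond 0.6 rad (angle between blue_center's own z axis and vertical above 0.6 rad).
It fails at once if the blue jar is dropped (moves faster than 0.6 m/s with no finger on it) (linear speed of blue above 0.6 m/s and contact force between the fingers and blue below 0.05 N).
It fails at once if another jar is knocked over (tilt above 0.5 rad) or moved more than 40 mm (angle between any of green_center, black_center, red_center, yellow_center's own z axis and vertical above 0.5 rad or distance of any of green_center, black_center, red_center, yellow_center from where it was at the start of the episode above 0.04 m).
It also fails if it takes over 66 s, if anything falls off the work surface, if the arm or the gripper's body presses on something with over 40 N, if the wrist force passes 120 N, or if a joint passes its speed limit or range.

## Robot

A 6-joint arm with a two-finger parallel gripper is mounted at the origin on the work surface. World frame = base frame: x ahead of the robot, y to its left, z up, the work surface at z = 0. Lengths are in m, angles in degrees, forces in N, time in s.
With the tool pointing down it reaches from about 0.35 to 1 m from the base axis. Payload 7.1 kg.
Tool frame: the origin (TCP) lies at the very end of the fingers, on their centre line; the grasp point (between the pads) lies 19 mm behind it; z points along the fingers, y is the line along which they close (so a half turn about z gives the same grasp; the last joint's range is limited). The gripper opens to 85 mm and grips with 20 to 120 N. Pads are 22 mm wide; open, the fingers measure 114 mm over their backs; the gripper's body (76 mm by 85 mm) begins 54 mm behind the grasp point. The pads swing forward as they close: fully open they stand 13 mm farther back than shut.
Start: joints at [-72.193, 24.242, 93.386, -0, 62.372, -1.089], TCP at [0.202, -0.591, 0.231] pointing down, gripper open.
Joint ranges: [-172.04, 172.04], [-51.8, 120.97], [4.93, 147.93], [-75.15, 255.16], [6.16, 154.13], [-145.62, 145.62]. Speed limits (degrees/s): [136.94, 136.94, 172.46, 180, 180, 180].

## Interface

Orientations are given as [roll, pitch, yaw] about the fixed x, y, z axes, in that order (R = Rz(yaw) Ry(pitch) Rx(roll)).
In Python, from rig import env gives the robot as it stands. The module is installed in compiled form; this text tells all that it offers.
- The arm moves only by the shell command python3 -m crank 'ROWS'. ROWS is JSON, a list of rows, each an object of numbers: "dx", "dy", "dz": the shift along the tool's x, y, z as a fraction of full scale; "rx", "ry", "rz": the turn, a rotation vector about the tool's x, y, z as a fraction of full scale; "hand": the opening in per cent of the stroke, from 0 (shut) to 100 (fully open). In form: [{"dx": .., "dy": .., "dz": .., "rx": .., "ry": .., "rz": .., "hand": ..}, ...]. A call has 1 to 20 rows; each row shifts and turns the commanded pose from where the row before left it, along the tool's axes as they then stand; what a row does not reach is not made up. Full scale, the value 1, is 4 cm for a shift and 0.12 rad for a turn. A row lasts 1/8 s, in which the tool goes at most 62.5 mm and 10.7 degrees, less where a joint would pass 70% of its speed; a pose out of reach is approached as far as the arm can. A call with a number of a shift or a turn outside -1 to 1 is refused whole. A call with a gripper value outside its range is refused whole. The fingers move at their own pace and stop on an object; the grip force is fixed at half the most. Time passes only in rows, so rows that do not move let the fingers close. It gives the time, the measured TCP pose, the force, the opening and the grip force at its end, in the units of the state.
- env.get_state(): the state, without advancing time (a new reading comes with each control period).
- env.grab_frame(name): name is "scene" or "top" or "wrist"; returns a dict with "frame" (420x560x3 uint8, red, green, blue), "fx", "fy", "cx", "cy" (pixels), "position" and "rotation" of the camera in the world; the wrist camera has in their place "hand_eye" (4x4, takes a point from camera to tool coordinates, whose origin is the TCP and whose axes are the flange's). Camera axes: x right, y down, z forward; pixel columns grow to the right and rows downward; lengths in m; the calibration is good to about 2 mm. A picture is of the moment at which its call begins: read the wrist's pose just before it. There is no depth.
- env.sign_off(): hands the job in; it is judged then, once.
The state is a dict: "clock": time; "qpos": joint angles; "dq": joint speeds; "joint_torque": joint torques, N m; "tcp_pos": TCP position; "tcp_rot": TCP orientation; "wrist_force": force on the tool from outside, world axes, zero at the start; "wrist_torque": the same for the moment, N m; "width": finger opening in m; "grasp_force": force on a finger pad.
Only numpy, scipy, OpenCV 4.12 (cv2) and the standard library are available. Lean on these libraries where they do the work, as an engineer would, in place of code of your own. Each camera call takes 0.05 s, during which the arm holds its last target. There are 200 camera calls.

## Working session

There is one attempt and no reset: what is moved stays moved. The work goes in short steps, Python scripts to look and compute and a shell command to move; the robot and the scene stay as the last step left them, time stands still between calls to the robot, and variables do not carry over. Pictures are saved under pics/ and viewed, at most 12 in all, crops included, and the job is handed in when it is done.

```bash
mkdir -p pics; python3 - <<'E'
from rig import env
import cv2,pickle
print(env.get_state())
d={}
for n in("scene","top"):
    f=env.grab_frame(n);d[n]=f
    cv2.imwrite(f"pics/{n}0.png",cv2.resize(f["frame"][:,:,::-1],(800,600),interpolation=cv2.INTER_CUBIC))
    print(n,f["fx"],f["fy"],f["cx"],f["cy"],f["position"],f["rotation"])
pickle.dump(d,open("f0.pkl","wb"))
E
```

```text
{'clock': 0.0, 'qpos': array([-7.21922788e+01,  2.42840843e+01,  9.34324968e+01, -2.71143808e-03,
        6.23716156e+01, -1.08793032e+00]), 'dq': array([ 0.07985742,  0.05545967, -0.00118909, -0.06530488,  0.0113207 ,
       -0.08336077]), 'joint_torque': array([-3.30845232e-04, -5.57380056e+01, -2.81741667e+01, -1.91709391e-04,
        7.27379025e-03,  2.49014914e-05]), 'tcp_pos': array([ 0.20225417, -0.59078638,  0.23054217]), 'tcp_rot': array([-1.79911774e+02,  7.25317669e-04,  1.88969113e+01]), 'wrist_force': array([ 0.45828053,  0.02901367, -0.40006719]), 'wrist_torque': array([ 0.06911428, -0.01902542, -0.00938753]), 'grasp_force': 0.0, 'width': 0.0852768106410937}
scene 528.3524881463162 528.3524881463162 269.97844621358826 212.03470711149043 [ 1.20563768 -0.59856405  0.87137485] [-129.91668211    0.29142264   44.0156282 ]
top 510.3862155035112 510.3862155035112 284.74615558125447 205.9779904939292 [0.32941084 0.05495394 1.22026779] [-167.81967462    0.20479963  -90.13317592]
```

View pics/scene0.png

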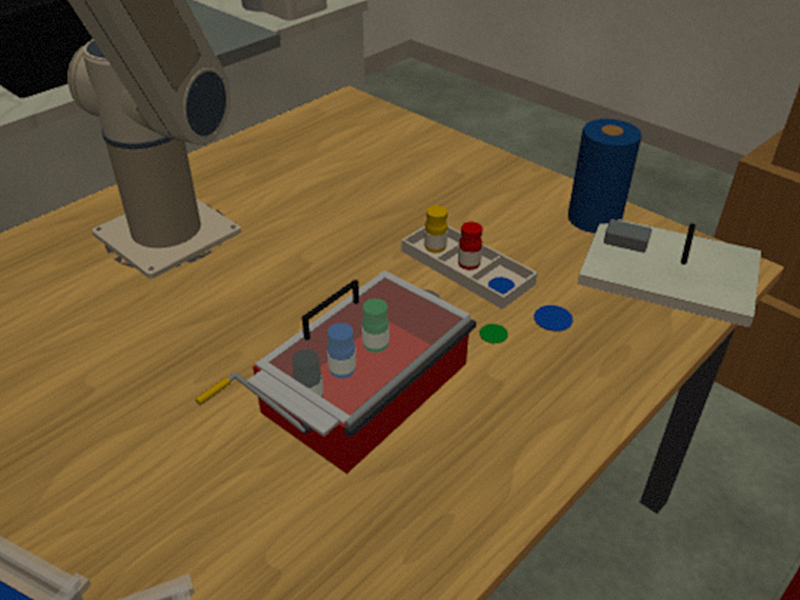

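View pics/top0.png

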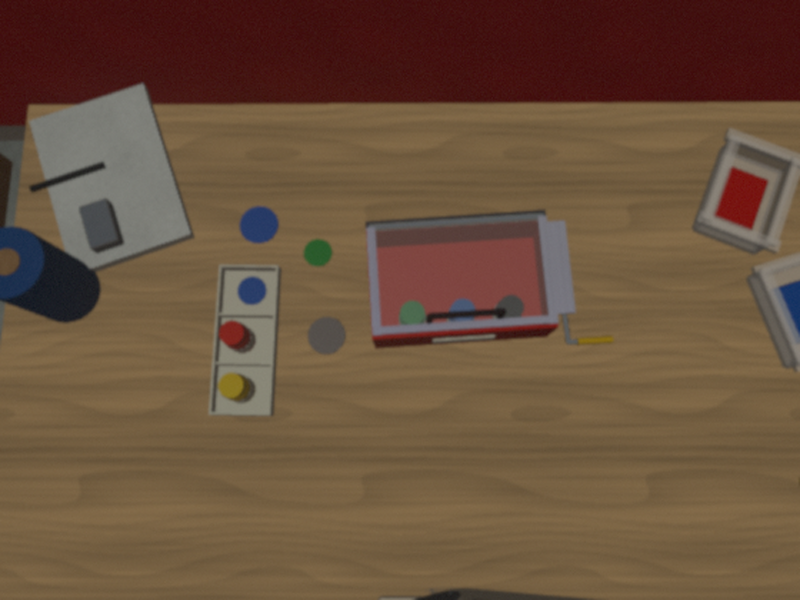

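The store has the blue jar in the middle (top ≈ 462,310). The stay's yellow grip is at about (595,340), the handle at (431–502,315), and the tray's small blue disc at (252,290). In the scene view the disc is at (502,285).

```bash
cat > h.py <<'E'
import numpy as np,pickle
from scipy.spatial.transform import Rotation as R
from scipy.optimize import least_squares
def proj(f,p):
    r=R.from_euler('xyz',f["rotation"],degrees=True).as_matrix() if np.size(f["rotation"])==3 else f["rotation"]
    c=(np.asarray(p)-f["position"])@r
    return np.array([f["fx"]*c[...,0]/c[...,2]+f["cx"],f["fy"]*c[...,1]/c[...,2]+f["cy"]]).T
def ray(f,uv,z):
    r=R.from_euler('xyz',f["rotation"],degrees=True).as_matrix()
    d=r@[(uv[0]-f["cx"])/f["fx"],(uv[1]-f["cy"])/f["fy"],1]
    return f["position"]+d*(z-f["position"][2])/d[2]
S=.7
def place(p,o):
    c,s=np.cos(p[2]),np.sin(p[2]);o=np.asarray(o,float)
    return np.stack([p[0]+c*o[:,0]-s*o[:,1],p[1]+s*o[:,0]+c*o[:,1],o[:,2]],1)
E
python3 - <<'E'
from h import *
d=pickle.load(open("f0.pkl","rb"))
T=[((430,318),(-68,52,145)),((503,313),(-68,-52,145)),((577,341),(-113,-176,65)),((612,340),(-113,-232,65)),((376,346),(-90,145,0)),((557,333),(-90,-145,0))]
C=[((305,317),(-68,-50,148)),((356,284),(-68,50,148)),((200,401),(-113,-232,65)),((232,382),(-113,-176,65)),((348,470),(90,-145,0)),((469,360),(90,145,0))]
def res(p):
    return np.concatenate([(proj(d[n],place(p,np.array([a[1] for a in L])/1e3))-S*np.array([a[0] for a in L])).ravel() for n,L in(("top",T),("scene",C))])
s=least_squares(res,[.55,-.0,0],loss='soft_l1');p=s.x
print(p,res(p).round(1))
np.save("store.npy",p)
for n,o in dict(grip=(-68,0,145),gripup=(111,0,262),stay=(-113,-207,65),pivot=(27,-207,65),stayup=(45,-207,204),blue=(-50,0,48.5),hinge=(90,0,100)).items():print(n,place(p,[np.array(o)/1e3]).round(4))
print("disc",ray(d["top"],(252*S,290.5*S),.007),ray(d["scene"],(502*S,285*S),.007))
print("blue cap",ray(d["top"],(462*S,307*S),.085),ray(d["scene"],(341*S,331*S),.088))
t=[ray(d["top"],(u*S,v*S),.028) for u,v in((221,266),(279,267),(272,415),(209,414))]
print(np.array(t).round(4))
E
```

```text
[ 0.60050947 -0.02400596  0.07665078] [ 0.4 -1.7 -2.4 -2.  -2.2  0.1 -2.4 -1.1 -1.2  1.7 -8.1  1.3  0.9 -1.7
 -3.1 -1.5 -1.1  6.5 -2.5  4.3 -0.6  2.7 -2.8  1.8]
grip [[ 0.5327 -0.0292  0.145 ]]
gripup [[ 0.7112 -0.0155  0.262 ]]
stay [[ 0.5037 -0.2391  0.065 ]]
pivot [[ 0.6433 -0.2283  0.065 ]]
stayup [[ 0.6612 -0.227   0.204 ]]
blue [[ 0.5507 -0.0278  0.0485]]
hinge [[ 0.6902 -0.0171  0.1   ]]
disc [0.59867147 0.32265452 0.007     ] [0.60334889 0.325549   0.007     ]
blue cap [ 0.55350911 -0.02911456  0.085     ] [ 0.54918935 -0.02452626  0.088     ]
[[0.6365 0.3722 0.028 ]
 [0.6345 0.2741 0.028 ]
 [0.3878 0.2769 0.028 ]
 [0.3897 0.3789 0.028 ]]
```

```bash
cat > fit.py <<'E'
from h import *
import cv2
d=pickle.load(open("f0.pkl","rb"))
T=[((430,318),(-68,52,145)),((503,313),(-68,-52,145)),((577,341),(-113,-176,65)),((612,340),(-113,-232,65)),((376,346),(-90,145,0)),((373,334),(-90,145,100)),((557,323),(-90,-145,100))]
C=[((305,317),(-68,-50,148)),((356,284),(-68,50,148)),((200,401),(-113,-232,65)),((232,382),(-113,-176,65)),((348,470),(90,-145,0)),((469,360),(90,145,0))]
def res(p):
    return np.concatenate([(proj(d[n],place(p,np.array([a[1] for a in L])/1e3))-S*np.array([a[0] for a in L])).ravel() for n,L in(("top",T),("scene",C))])
s=least_squares(res,[.55,-.0,0],loss='soft_l1');p=s.x
print(p);print(res(p).reshape(-1,2).round(1))
np.save("store.npy",p)
b=[(x,y,z) for z in(0,100) for x,y in((-90,-145),(-90,145),(90,145),(90,-145))]
segs=[(b[i],b[(i+1)%4]) for i in range(4)]+[(b[4+i],b[4+(i+1)%4]) for i in range(4)]+[(b[i],b[i+4]) for i in range(4)]
segs+=[((-68,-50,145),(-68,50,145)),((-113,-232,65),(-113,-176,65)),((27,-162,65),(-113,-162,65))]
ims=[]
for n,(u0,v0) in(("top",(250,140)),("scene",(120,180))):
    im=d[n]["frame"][:,:,::-1][v0:v0+150,u0:u0+200] if 0 else d[n]["frame"][:,:,::-1][v0:v0+150,u0:u0+220]
    im=cv2.convertScaleAbs(cv2.resize(np.ascontiguousarray(im),None,fx=3.6,fy=3.6,interpolation=cv2.INTER_CUBIC),alpha=1.6)[:, :]
    for a,c in segs:
        q=(proj(d[n],place(p,np.array([a,c])/1e3))+.5-[u0,v0])*3.6
        cv2.line(im,*[tuple(int(t) for t in r) for r in q],(0,255,255),1)
    ims.append(im[:, :792])
cv2.imwrite("pics/ov1.png",cv2.resize(np.vstack(ims),None,fx=.55,fy=.55,interpolation=cv2.INTER_AREA))
E
python3 fit.py
```

```text
[ 0.60255512 -0.02458124  0.06690033]
[[ 0.3 -2.9]
 [-2.4 -2.7]
 [-2.4 -0. ]
 [-2.5 -1. ]
 [-1.4  0.3]
 [-1.4  2.3]
 [-0.   1. ]
 [ 1.4 -1.3]
 [-2.3 -1. ]
 [-1.   6.3]
 [-2.3  4.2]
 [-1.   3.3]
 [-2.   2.8]]
```

View pics/ov1.png

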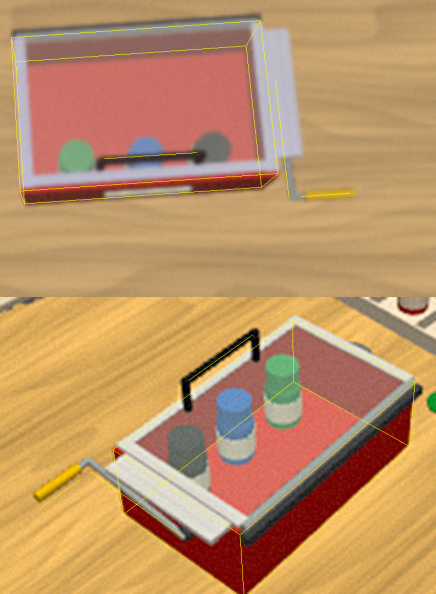

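The overlay matches the box and handle to within a few mm. Next I turn the tool so its closing axis lies along store x, then move above the handle.

```bash
python3 -m crank '[{"rz":-1,"hand":45},{"rz":-1,"hand":45},{"rz":-1,"hand":45},{"rz":-1,"hand":45},{"rz":-1,"hand":45},{"rz":-1,"hand":45},{"rz":-1,"hand":45},{"rz":-1,"hand":45},{"rz":-1,"hand":45},{"rz":-1,"hand":45},{"rz":-0.9,"hand":45}]'
python3 -m crank '[{"dx":0.96,"dy":0.66,"hand":45},{"dx":0.96,"dy":0.66,"hand":45},{"dx":0.96,"dy":0.66,"hand":45},{"dx":0.96,"dy":0.66,"hand":45},{"dx":0.96,"dy":0.66,"hand":45},{"dx":0.96,"dy":0.66,"hand":45},{"dx":0.96,"dy":0.66,"hand":45},{"dx":0.96,"dy":0.66,"hand":45},{"dx":0.96,"dy":0.66,"hand":45},{"dx":0.96,"dy":0.66,"hand":45},{"dx":0.96,"dy":0.66,"hand":45},{"dx":0.96,"dy":0.66,"hand":45},{"dx":0.96,"dy":0.66,"hand":45},{"dx":0.96,"dy":0.66,"hand":45},{"hand":45},{"hand":45}]'
python3 - <<'E'
from rig import env
import cv2,pickle
s=env.get_state();f=env.grab_frame("wrist");pickle.dump((s,f),open("w1.pkl","wb"))
print(s["tcp_pos"],s["tcp_rot"],s["width"],s["clock"],f["hand_eye"],f["fx"],f["cx"],f["cy"])
cv2.imwrite("pics/w1.png",cv2.resize(f["frame"][:,:,::-1],(800,600)))
E
```

```text
[ 0.20228736 -0.59083363  0.23062302] [-1.79921097e+02 -1.74088548e-03  1.88948281e+01] 0.08538379892988089 0.1 [[ 1.44999614e-04 -9.49229025e-01 -3.14585819e-01  8.19997364e-02]
 [ 9.99998772e-01  6.28448090e-04 -1.43535310e-03  8.29788466e-04]
 [ 1.56017968e-03 -3.14585225e-01  9.49227950e-01 -1.43459774e-01]
 [ 0.00000000e+00  0.00000000e+00  0.00000000e+00  1.00000000e+00]] 309.7366760132725 273.8536000848171 210.92077019108382$[0]: bad value
$[0]: bad value
```

View pics/w1.png

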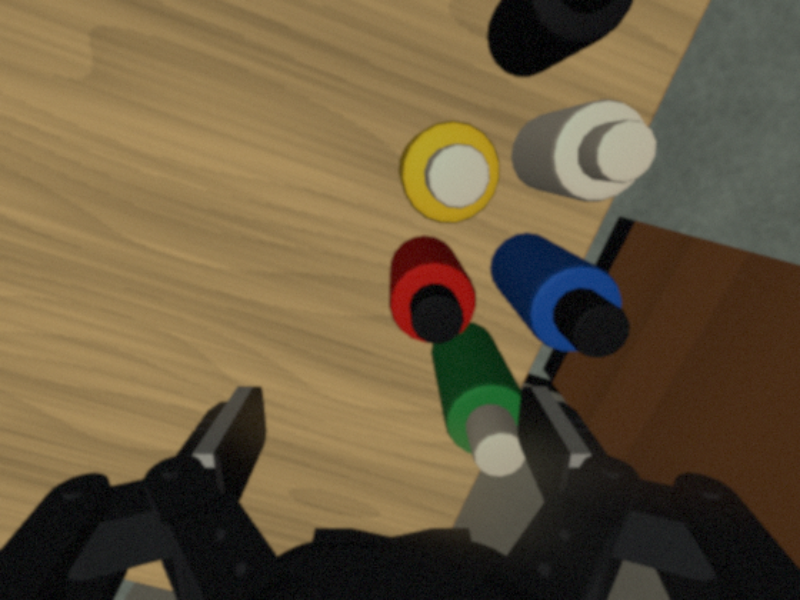

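The move was refused because every key has to be given. The wrist view shows spray bottles near the gripper (around 400–650, 100–470), so I'll raise first and then turn.

```bash
python3 -m crank '[{"dx":0,"dy":0,"dz":-1,"rx":0,"ry":0,"rz":0,"hand":100},{"dx":0,"dy":0,"dz":-1,"rx":0,"ry":0,"rz":0,"hand":45},{"dx":0,"dy":0,"dz":-1,"rx":0,"ry":0,"rz":-1,"hand":45},{"dx":0,"dy":0,"dz":0,"rx":0,"ry":0,"rz":-1,"hand":45},{"dx":0,"dy":0,"dz":0,"rx":0,"ry":0,"rz":-1,"hand":45},{"dx":0,"dy":0,"dz":0,"rx":0,"ry":0,"rz":-1,"hand":45},{"dx":0,"dy":0,"dz":0,"rx":0,"ry":0,"rz":-1,"hand":45},{"dx":0,"dy":0,"dz":0,"rx":0,"ry":0,"rz":-1,"hand":45},{"dx":0,"dy":0,"dz":0,"rx":0,"ry":0,"rz":-1,"hand":45},{"dx":0,"dy":0,"dz":0,"rx":0,"ry":0,"rz":-1,"hand":45},{"dx":0,"dy":0,"dz":0,"rx":0,"ry":0,"rz":-1,"hand":45},{"dx":0,"dy":0,"dz":0,"rx":0,"ry":0,"rz":-1,"hand":45},{"dx":0,"dy":0,"dz":0,"rx":0,"ry":0,"rz":-0.9,"hand":45}]'
python3 -m crank '[{"dx":0.96,"dy":0.66,"dz":0,"rx":0,"ry":0,"rz":0,"hand":45},{"dx":0.96,"dy":0.66,"dz":0,"rx":0,"ry":0,"rz":0,"hand":45},{"dx":0.96,"dy":0.66,"dz":0,"rx":0,"ry":0,"rz":0,"hand":45},{"dx":0.96,"dy":0.66,"dz":0,"rx":0,"ry":0,"rz":0,"hand":45},{"dx":0.96,"dy":0.66,"dz":0,"rx":0,"ry":0,"rz":0,"hand":45},{"dx":0.96,"dy":0.66,"dz":0,"rx":0,"ry":0,"rz":0,"hand":45},{"dx":0.96,"dy":0.66,"dz":0,"rx":0,"ry":0,"rz":0,"hand":45},{"dx":0.96,"dy":0.66,"dz":0,"rx":0,"ry":0,"rz":0,"hand":45},{"dx":0.96,"dy":0.66,"dz":0,"rx":0,"ry":0,"rz":0,"hand":45},{"dx":0.96,"dy":0.66,"dz":0,"rx":0,"ry":0,"rz":0,"hand":45},{"dx":0.96,"dy":0.66,"dz":0.25,"rx":0,"ry":0,"rz":0,"hand":45},{"dx":0.96,"dy":0.66,"dz":0.5,"rx":0,"ry":0,"rz":0,"hand":45},{"dx":0.96,"dy":0.66,"dz":0.75,"rx":0,"ry":0,"rz":0,"hand":40},{"dx":0.96,"dy":0.66,"dz":1,"rx":0,"ry":0,"rz":0,"hand":40},{"dx":0,"dy":0,"dz":0.5,"rx":0,"ry":0,"rz":0,"hand":40},{"dx":0,"dy":0,"dz":0,"rx":0,"ry":0,"rz":0,"hand":40}]'
python3 - <<'E'
from rig import env
import cv2,pickle
s=env.get_state();f=env.grab_frame("wrist");pickle.dump((s,f),open("w2.pkl","wb"))
print(s["tcp_pos"],s["tcp_rot"],s["width"],s["clock"],s["qpos"])
cv2.imwrite("pics/w2.png",cv2.convertScaleAbs(cv2.resize(f["frame"][:,:,::-1],(800,600)),alpha=1.4))
E
```

```text
clock: 1.78
tcp_pos: [0.2024, -0.5911, 0.3509]
tcp_rot: [-180.0, -0.0, 94.1]
wrist_force: [0.1, -0.2, 0.2]
width: 0.0383
grasp_force: 0.0
clock: 3.78
tcp_pos: [0.534, -0.0296, 0.2295]
tcp_rot: [-179.8, -0.0, 93.9]
wrist_force: [-0.0, -0.2, 0.1]
width: 0.0343
grasp_force: 0.0
[ 0.53397121 -0.02955192  0.22948485] [-1.79755188e+02 -3.37808518e-02  9.38996327e+01] 0.034284173955162846 3.775 [-4.44158844e+00  1.69330108e+01  1.04746377e+02 -2.45067775e-03
  5.85677343e+01 -8.34001084e+00]
```

View pics/w2.png

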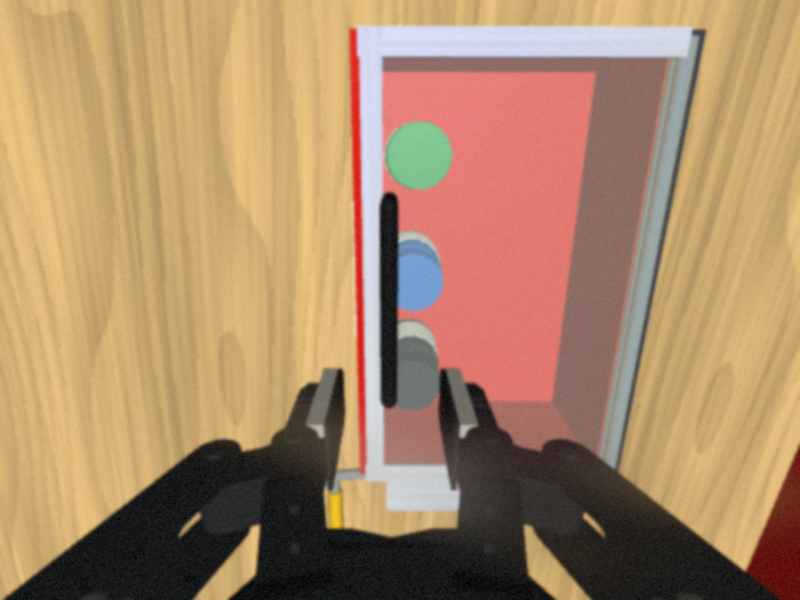

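The handle bar is upright in the image at x≈389, from y=193 to 406, and sits between the fingers. The yellow stay grip is at (336,485–530).

```bash
cat >> h.py <<'E'
def wray(s,f,uv,z):
    H=f["hand_eye"];Rt=R.from_euler('xyz',s["tcp_rot"],degrees=True).as_matrix()
    d=Rt@H[:3,:3]@[(uv[0]-f["cx"])/f["fx"],(uv[1]-f["cy"])/f["fy"],1]; o=s["tcp_pos"]+Rt@H[:3,3]
    return o+d*(z-o[2])/d[2]
E
python3 - <<'E'
from h import *
s,f=pickle.load(open("w2.pkl","rb"))
for n,uv,z in(("h1",(389,196),.15),("h2",(389,404),.145),("stay in",(336,488),.071),("blue cap",(414,281),.091),("green cap",(419,155),.091),("black",(412,380),.091),("cornerL",(351,28),.1),("cornerR",(704,31),.1)):
    print(n,wray(s,f,np.array(uv)*.7,z).round(4))
p=np.load("store.npy")
print(place(p,np.array([(-68,52,145),(-68,-52,145),(-113,-176,65),(-50,0,91),(-50,77,91),(-50,-77,91),(-90,145,100),(90,145,100)])/1e3).round(4))
E
```

```text
h1 [0.5295 0.0318 0.15  ]
h2 [ 0.5375 -0.0878  0.145 ]
stay in [ 0.501  -0.2158  0.071 ]
blue cap [ 0.5495 -0.0269  0.091 ]
green cap [0.5459 0.0521 0.091 ]
black [ 0.5543 -0.1     0.091 ]
cornerL [0.5031 0.1144 0.1   ]
cornerR [0.6932 0.1258 0.1   ]
[[ 0.5312  0.0228  0.145 ]
 [ 0.5382 -0.081   0.145 ]
 [ 0.5016 -0.2077  0.065 ]
 [ 0.5527 -0.0279  0.091 ]
 [ 0.5475  0.0489  0.091 ]
 [ 0.5578 -0.1048  0.091 ]
 [ 0.5031  0.1141  0.1   ]
 [ 0.6827  0.1261  0.1   ]]
```

```bash
python3 -m crank '[{"dx":0,"dy":0,"dz":0.85,"rx":0,"ry":0,"rz":0,"hand":36},{"dx":0,"dy":0,"dz":0.85,"rx":0,"ry":0,"rz":0,"hand":36},{"dx":0,"dy":0,"dz":0.83,"rx":0,"ry":0,"rz":0,"hand":36},{"dx":0,"dy":0,"dz":0,"rx":0,"ry":0,"rz":0,"hand":36},{"dx":0,"dy":0,"dz":0,"rx":0,"ry":0,"rz":0,"hand":0},{"dx":0,"dy":0,"dz":0,"rx":0,"ry":0,"rz":0,"hand":0},{"dx":0,"dy":0,"dz":0,"rx":0,"ry":0,"rz":0,"hand":0},{"dx":0,"dy":0,"dz":0,"rx":0,"ry":0,"rz":0,"hand":0},{"dx":0,"dy":0,"dz":0,"rx":0,"ry":0,"rz":0,"hand":0}]'
python3 - <<'E'
import numpy as np
t=np.linspace(0,1.46,33);a=t+.2775
x=-164.3*np.cos(a)/40;z=164.3*np.sin(a)/40
print([(round(b,2),round(-c,2)) for b,c in zip(np.diff(x),np.diff(z))])
E
```

```text
clock: 4.95
tcp_pos: [0.5321, -0.0308, 0.1315]
tcp_rot: [-179.7, 0.0, 93.8]
wrist_force: [-12.1, -3.5, 6.2]
width: 0.0078
grasp_force: 58.6
[(np.float64(0.06), np.float64(-0.18)), (np.float64(0.06), np.float64(-0.18)), (np.float64(0.07), np.float64(-0.17)), (np.float64(0.08), np.float64(-0.17)), (np.float64(0.09), np.float64(-0.17)), (np.float64(0.09), np.float64(-0.16)), (np.float64(0.1), np.float64(-0.16)), (np.float64(0.11), np.float64(-0.15)), (np.float64(0.12), np.float64(-0.15)), (np.float64(0.12), np.float64(-0.14)), (np.float64(0.13), np.float64(-0.14)), (np.float64(0.13), np.float64(-0.13)), (np.float64(0.14), np.float64(-0.12)), (np.float64(0.15), np.float64(-0.12)), (np.float64(0.15), np.float64(-0.11)), (np.float64(0.16), np.float64(-0.1)), (np.float64(0.16), np.float64(-0.1)), (np.float64(0.16), np.float64(-0.09)), (np.float64(0.17), np.float64(-0.08)), (np.float64(0.17), np.float64(-0.07)), (np.float64(0.18), np.float64(-0.07)), (np.float64(0.18), np.float64(-0.06)), (np.float64(0.18), np.float64(-0.05)), (np.float64(0.18), np.float64(-0.04)), (np.float64(0.18), np.float64(-0.03)), (np.float64(0.19), np.float64(-0.02)), (np.float64(0.19), np.float64(-0.02)), (np.float64(0.19), np.float64(-0.01)), (np.float64(0.19), np.float64(0.0)), (np.float64(0.19), np.float64(0.01)), (np.float64(0.19), np.float64(0.02)), (np.float64(0.19), np.float64(0.03))]
```

```bash
python3 -m crank '[{"dx":0,"dy":0.06,"dz":-0.18,"rx":0,"ry":0,"rz":0,"hand":0},{"dx":0,"dy":0.06,"dz":-0.18,"rx":0,"ry":0,"rz":0,"hand":0},{"dx":0,"dy":0.07,"dz":-0.17,"rx":0,"ry":0,"rz":0,"hand":0},{"dx":0,"dy":0.08,"dz":-0.17,"rx":0,"ry":0,"rz":0,"hand":0},{"dx":0,"dy":0.09,"dz":-0.17,"rx":0,"ry":0,"rz":0,"hand":0},{"dx":0,"dy":0.09,"dz":-0.16,"rx":0,"ry":0,"rz":0,"hand":0},{"dx":0,"dy":0.1,"dz":-0.16,"rx":0,"ry":0,"rz":0,"hand":0},{"dx":0,"dy":0.11,"dz":-0.15,"rx":0,"ry":0,"rz":0,"hand":0},{"dx":0,"dy":0.12,"dz":-0.15,"rx":0,"ry":0,"rz":0,"hand":0},{"dx":0,"dy":0.12,"dz":-0.14,"rx":0,"ry":0,"rz":0,"hand":0},{"dx":0,"dy":0.13,"dz":-0.14,"rx":0,"ry":0,"rz":0,"hand":0},{"dx":0,"dy":0.13,"dz":-0.13,"rx":0,"ry":0,"rz":0,"hand":0}]'
```

```text
clock: 6.45
tcp_pos: [0.5751, -0.0279, 0.2062]
tcp_rot: [-179.2, 0.0, 93.8]
wrist_force: [-19.7, -5.0, 3.2]
width: 0.0074
grasp_force: 58.6
```

```bash
python3 -m crank '[{"dx":0,"dy":0.14,"dz":-0.12,"rx":0,"ry":0,"rz":0,"hand":0},{"dx":0,"dy":0.15,"dz":-0.12,"rx":0,"ry":0,"rz":0,"hand":0},{"dx":0,"dy":0.15,"dz":-0.11,"rx":0,"ry":0,"rz":0,"hand":0},{"dx":0,"dy":0.16,"dz":-0.1,"rx":0,"ry":0,"rz":0,"hand":0},{"dx":0,"dy":0.16,"dz":-0.1,"rx":0,"ry":0,"rz":0,"hand":0},{"dx":0,"dy":0.16,"dz":-0.09,"rx":0,"ry":0,"rz":0,"hand":0},{"dx":0,"dy":0.17,"dz":-0.08,"rx":0,"ry":0,"rz":0,"hand":0},{"dx":0,"dy":0.17,"dz":-0.07,"rx":0,"ry":0,"rz":0,"hand":0},{"dx":0,"dy":0.18,"dz":-0.07,"rx":0,"ry":0,"rz":0,"hand":0},{"dx":0,"dy":0.18,"dz":-0.06,"rx":0,"ry":0,"rz":0,"hand":0},{"dx":0,"dy":0.18,"dz":-0.05,"rx":0,"ry":0,"rz":0,"hand":0},{"dx":0,"dy":0.18,"dz":-0.04,"rx":0,"ry":0,"rz":0,"hand":0},{"dx":0,"dy":0.18,"dz":-0.03,"rx":0,"ry":0,"rz":0,"hand":0},{"dx":0,"dy":0.19,"dz":-0.02,"rx":0,"ry":0,"rz":0,"hand":0}]'
```

```text
clock: 8.2
tcp_pos: [0.6736, -0.0216, 0.2525]
tcp_rot: [-179.9, 0.1, 93.8]
wrist_force: [-12.6, -3.6, 11.4]
width: 0.0074
grasp_force: 62.0
```

```bash
python3 -m crank '[{"dx":0,"dy":0.19,"dz":-0.02,"rx":0,"ry":0,"rz":0,"hand":0},{"dx":0,"dy":0.19,"dz":-0.01,"rx":0,"ry":0,"rz":0,"hand":0},{"dx":0,"dy":0.19,"dz":0,"rx":0,"ry":0,"rz":0,"hand":0},{"dx":0,"dy":0.19,"dz":0.01,"rx":0,"ry":0,"rz":0,"hand":0},{"dx":0,"dy":0.19,"dz":0.02,"rx":0,"ry":0,"rz":0,"hand":0},{"dx":0,"dy":0.15,"dz":0.03,"rx":0,"ry":0,"rz":0,"hand":0},{"dx":0,"dy":0,"dz":0,"rx":0,"ry":0,"rz":0,"hand":0},{"dx":0,"dy":0,"dz":0,"rx":0,"ry":0,"rz":0,"hand":0}]'
```

```text
clock: 9.2
tcp_pos: [0.7109, -0.0192, 0.2527]
tcp_rot: [-179.1, 0.0, 93.8]
wrist_force: [-41.1, -3.2, 32.1]
width: 0.0071
grasp_force: 63.3
```

The flap is at its stop. I release the handle, go up and travel to above the stay.

```bash
python3 -m crank '[{"dx":0,"dy":-0.1,"dz":0,"rx":0,"ry":0,"rz":0,"hand":35},{"dx":0,"dy":0,"dz":0,"rx":0,"ry":0,"rz":0,"hand":35},{"dx":0,"dy":0,"dz":0,"rx":0,"ry":0,"rz":0,"hand":35},{"dx":0,"dy":0,"dz":-0.6,"rx":0,"ry":0,"rz":0,"hand":35},{"dx":0,"dy":0,"dz":-1,"rx":0,"ry":0,"rz":0,"hand":35},{"dx":0,"dy":0,"dz":-1,"rx":0,"ry":0,"rz":0,"hand":35},{"dx":-0.75,"dy":-0.79,"dz":0,"rx":0,"ry":0,"rz":0,"hand":60},{"dx":-0.75,"dy":-0.79,"dz":0,"rx":0,"ry":0,"rz":0,"hand":60},{"dx":-0.75,"dy":-0.79,"dz":0,"rx":0,"ry":0,"rz":0,"hand":60},{"dx":-0.75,"dy":-0.79,"dz":0.3,"rx":0,"ry":0,"rz":0,"hand":60},{"dx":-0.75,"dy":-0.79,"dz":0.6,"rx":0,"ry":0,"rz":0,"hand":60},{"dx":-0.75,"dy":-0.79,"dz":1,"rx":0,"ry":0,"rz":0,"hand":60},{"dx":-0.75,"dy":-0.69,"dz":1,"rx":0,"ry":0,"rz":0,"hand":60},{"dx":0,"dy":0,"dz":1,"rx":0,"ry":0,"rz":0,"hand":60}]'
python3 - <<'E'
from h import *
from rig import env
import cv2
s=env.get_state();f=env.grab_frame("wrist");pickle.dump((s,f),open("w3.pkl","wb"))
print(s["tcp_pos"],s["wrist_force"],s["clock"])
h=cv2.cvtColor(f["frame"],cv2.COLOR_RGB2HSV)
m=cv2.inRange(h,(21,170,90),(32,255,255))
n,l,st,c=cv2.connectedComponentsWithStats(m)
for i in range(1,n):
    if st[i,4]>40: print(st[i],c[i],wray(s,f,c[i],.067))
cv2.imwrite("pics/w3.png",cv2.convertScaleAbs(cv2.resize(f["frame"][:,:,::-1],(800,600)),alpha=1.4))
E
```

```text
clock: 10.95
tcp_pos: [0.5115, -0.2442, 0.1945]
tcp_rot: [180.0, 0.0, 93.7]
wrist_force: [0.9, 0.0, 0.9]
width: 0.0511
grasp_force: 0.0
[ 0.51146812 -0.24423112  0.19452217] [0.94417693 0.02736357 0.87949749] 10.95
[256 164  14  65 810] [262.46296296 196.18641975] [ 0.50215379 -0.2398718   0.067     ]
```

View pics/w3.png

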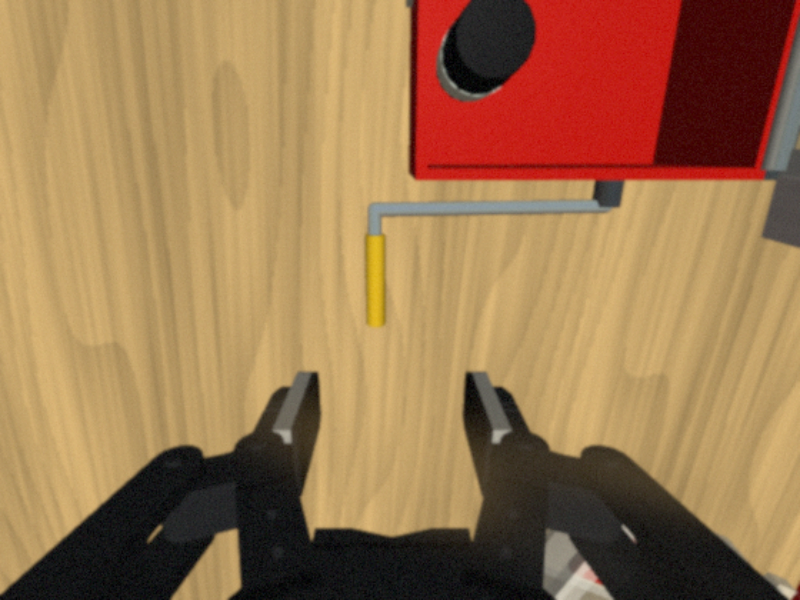

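The flap is up and clear. The yellow grip is at (375,235–325) in view, which puts its centre at world (0.502,-0.240). I descend and grip it.

```bash
python3 -m crank '[{"dx":0,"dy":-0.23,"dz":0.9,"rx":0,"ry":0,"rz":0,"hand":60},{"dx":0,"dy":0,"dz":0.9,"rx":0,"ry":0,"rz":0,"hand":60},{"dx":0,"dy":0,"dz":0.9,"rx":0,"ry":0,"rz":0,"hand":55},{"dx":0,"dy":0,"dz":0.9,"rx":0,"ry":0,"rz":0,"hand":30},{"dx":0,"dy":0,"dz":0,"rx":0,"ry":0,"rz":0,"hand":0},{"dx":0,"dy":0,"dz":0,"rx":0,"ry":0,"rz":0,"hand":0},{"dx":0,"dy":0,"dz":0,"rx":0,"ry":0,"rz":0,"hand":0},{"dx":0,"dy":0,"dz":0,"rx":0,"ry":0,"rz":0,"hand":0}]'
python3 - <<'E'
import numpy as np
a=np.linspace(0,1.72,21)
print([(round(float(b),2),round(float(-c),2)) for b,c in zip(np.diff(-3.5*np.cos(a)),np.diff(3.5*np.sin(a)))])
E
```

```text
clock: 12.0
tcp_pos: [0.5021, -0.2419, 0.0524]
tcp_rot: [-179.8, -0.1, 93.9]
wrist_force: [-5.9, 1.4, -2.4]
width: 0.0104
grasp_force: 58.2
[(0.01, -0.3), (0.04, -0.3), (0.06, -0.29), (0.09, -0.29), (0.11, -0.28), (0.14, -0.27), (0.16, -0.26), (0.18, -0.24), (0.2, -0.22), (0.22, -0.21), (0.24, -0.19), (0.25, -0.17), (0.26, -0.14), (0.28, -0.12), (0.29, -0.1), (0.29, -0.07), (0.3, -0.05), (0.3, -0.02), (0.3, 0.01), (0.3, 0.03)]
```

```bash
python3 -m crank '[{"dx":0,"dy":0.01,"dz":-0.3,"rx":0,"ry":0,"rz":0,"hand":0},{"dx":0,"dy":0.04,"dz":-0.3,"rx":0,"ry":0,"rz":0,"hand":0},{"dx":0,"dy":0.06,"dz":-0.29,"rx":0,"ry":0,"rz":0,"hand":0},{"dx":0,"dy":0.09,"dz":-0.29,"rx":0,"ry":0,"rz":0,"hand":0},{"dx":0,"dy":0.11,"dz":-0.28,"rx":0,"ry":0,"rz":0,"hand":0},{"dx":0,"dy":0.14,"dz":-0.27,"rx":0,"ry":0,"rz":0,"hand":0},{"dx":0,"dy":0.16,"dz":-0.26,"rx":0,"ry":0,"rz":0,"hand":0},{"dx":0,"dy":0.18,"dz":-0.24,"rx":0,"ry":0,"rz":0,"hand":0},{"dx":0,"dy":0.2,"dz":-0.22,"rx":0,"ry":0,"rz":0,"hand":0},{"dx":0,"dy":0.22,"dz":-0.21,"rx":0,"ry":0,"rz":0,"hand":0},{"dx":0,"dy":0.24,"dz":-0.19,"rx":0,"ry":0,"rz":0,"hand":0},{"dx":0,"dy":0.25,"dz":-0.17,"rx":0,"ry":0,"rz":0,"hand":0},{"dx":0,"dy":0.26,"dz":-0.14,"rx":0,"ry":0,"rz":0,"hand":0},{"dx":0,"dy":0.28,"dz":-0.12,"rx":0,"ry":0,"rz":0,"hand":0},{"dx":0,"dy":0.29,"dz":-0.1,"rx":0,"ry":0,"rz":0,"hand":0},{"dx":0,"dy":0.29,"dz":-0.07,"rx":0,"ry":0,"rz":0,"hand":0}]'
```

```text
clock: 14.0
tcp_pos: [0.6144, -0.2344, 0.1862]
tcp_rot: [-179.7, -0.1, 93.9]
wrist_force: [3.4, -3.6, -33.3]
width: 0.0098
grasp_force: 58.2
```

```bash
python3 -m crank '[{"dx":0,"dy":0.3,"dz":-0.05,"rx":0,"ry":0,"rz":0,"hand":0},{"dx":0,"dy":0.3,"dz":-0.02,"rx":0,"ry":0,"rz":0,"hand":0},{"dx":0,"dy":0.3,"dz":0.01,"rx":0,"ry":0,"rz":0,"hand":0},{"dx":0,"dy":0.3,"dz":0.03,"rx":0,"ry":0,"rz":0,"hand":0},{"dx":0,"dy":0.1,"dz":0,"rx":0,"ry":0,"rz":0,"hand":0},{"dx":0,"dy":0,"dz":0,"rx":0,"ry":0,"rz":0,"hand":0}]'
```

```text
clock: 14.75
tcp_pos: [0.6595, -0.2316, 0.1891]
tcp_rot: [-178.9, -0.2, 93.8]
wrist_force: [-31.9, -1.6, -5.8]
width: 0.0098
grasp_force: 60.1
```

The stay is at its stop. I release it, rise and go above the blue jar, turning 90° so the camera side faces the robot.

```bash
python3 -m crank '[{"dx":0,"dy":-0.1,"dz":0,"rx":0,"ry":0,"rz":0,"hand":40},{"dx":0,"dy":0,"dz":0,"rx":0,"ry":0,"rz":0,"hand":40},{"dx":0,"dy":0,"dz":0,"rx":0,"ry":0,"rz":0,"hand":40},{"dx":0,"dy":0,"dz":-0.6,"rx":0,"ry":0,"rz":0,"hand":40},{"dx":0,"dy":0,"dz":-1,"rx":0,"ry":0,"rz":0,"hand":40},{"dx":0,"dy":-0.5,"dz":-1,"rx":0,"ry":0,"rz":0,"hand":40},{"dx":0,"dy":-0.9,"dz":-0.2,"rx":0,"ry":0,"rz":0,"hand":50},{"dx":0.5,"dy":-0.9,"dz":0,"rx":0,"ry":0,"rz":0,"hand":50},{"dx":0.95,"dy":0,"dz":0,"rx":0,"ry":0,"rz":0,"hand":50},{"dx":0.95,"dy":0,"dz":0,"rx":0,"ry":0,"rz":0,"hand":60},{"dx":0.95,"dy":0,"dz":0,"rx":0,"ry":0,"rz":0,"hand":60},{"dx":0.95,"dy":0,"dz":0,"rx":0,"ry":0,"rz":0,"hand":60},{"dx":0.95,"dy":0,"dz":0,"rx":0,"ry":0,"rz":0,"hand":60}]'
python3 -m crank '[{"dx":0,"dy":0,"dz":0,"rx":0,"ry":0,"rz":-1,"hand":70},{"dx":0,"dy":0,"dz":0,"rx":0,"ry":0,"rz":-1,"hand":70},{"dx":0,"dy":0,"dz":0,"rx":0,"ry":0,"rz":-1,"hand":70},{"dx":0,"dy":0,"dz":0,"rx":0,"ry":0,"rz":-1,"hand":70},{"dx":0,"dy":0,"dz":0,"rx":0,"ry":0,"rz":-1,"hand":70},{"dx":0,"dy":0,"dz":0,"rx":0,"ry":0,"rz":-1,"hand":70},{"dx":0,"dy":0,"dz":0,"rx":0,"ry":0,"rz":-1,"hand":70},{"dx":0,"dy":0,"dz":0,"rx":0,"ry":0,"rz":-1,"hand":70},{"dx":0,"dy":0,"dz":0,"rx":0,"ry":0,"rz":-1,"hand":70},{"dx":0,"dy":0,"dz":0,"rx":0,"ry":0,"rz":-1,"hand":70},{"dx":0,"dy":0,"dz":0,"rx":0,"ry":0,"rz":-1,"hand":70},{"dx":0,"dy":0,"dz":0,"rx":0,"ry":0,"rz":-1,"hand":70},{"dx":0,"dy":0,"dz":0.4,"rx":0,"ry":0,"rz":-1,"hand":70},{"dx":0,"dy":0,"dz":0.3,"rx":0,"ry":0,"rz":-0.05,"hand":70},{"dx":0,"dy":0,"dz":0,"rx":0,"ry":0,"rz":0,"hand":70}]'
python3 - <<'E'
from h import *
from rig import env
import cv2
s=env.get_state();f=env.grab_frame("wrist");pickle.dump((s,f),open("w4.pkl","wb"))
g=env.grab_frame("scene")
a=np.hstack([cv2.resize(x["frame"][:,:,::-1],None,fx=.71,fy=.71,interpolation=cv2.INTER_AREA) for x in (f,g)])
cv2.imwrite("pics/w4.png",cv2.convertScaleAbs(a,alpha=1.4))
E
```

```text
clock: 16.38
tcp_pos: [0.5591, -0.0272, 0.3042]
tcp_rot: [179.8, 0.0, 93.9]
wrist_force: [0.2, -0.1, 0.7]
width: 0.0512
grasp_force: 0.0
clock: 18.25
tcp_pos: [0.5579, -0.0284, 0.2742]
tcp_rot: [180.0, -0.0, -176.5]
wrist_force: [-0.3, 0.5, 0.3]
width: 0.0597
grasp_force: 0.0
```

View pics/w4.png

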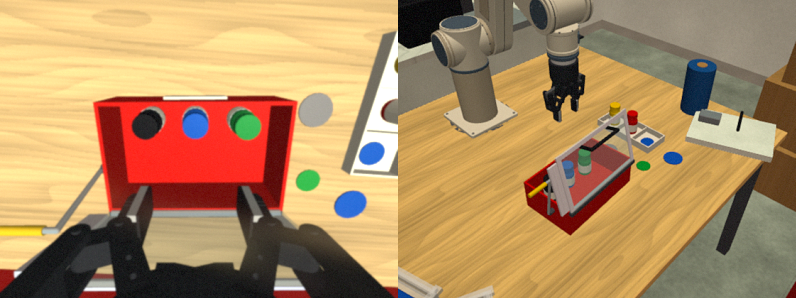

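The flap is propped with the stay up. In the wrist view the caps are black (147,124), blue (195,123) and green (245,124), and the tray disc is at (372,153). Now I measure them exactly.

```bash
python3 - <<'E'
from h import *
import cv2
s,f=pickle.load(open("w4.pkl","rb"))
h=cv2.cvtColor(f["frame"],cv2.COLOR_RGB2HSV)
for nm,lo,hi in(("blue",(105,120,60),(125,255,255)),("green",(50,120,50),(80,255,255))):
    n,l,st,c=cv2.connectedComponentsWithStats(cv2.inRange(h,lo,hi))
    for i in range(1,n):
        if st[i,4]>150: print(nm,st[i],c[i].round(1),[wray(s,f,c[i],z).round(4) for z in(.007,.091)])
print("black",wray(s,f,np.array((147,124))/.71,.091))
E
```

```text
blue [ 258  154   35   41 1173] [274.9 174. ] [array([ 0.5622, -0.0266,  0.007 ]), array([ 0.545 , -0.0281,  0.091 ])]
blue [506 200  35  32 837] [523.2 215.8] [array([0.6008, 0.326 , 0.007 ]), array([0.5756, 0.2524, 0.091 ])]
blue [ 472  269   44   38 1255] [493.2 287.4] [array([0.7173, 0.3167, 0.007 ]), array([0.6683, 0.245 , 0.091 ])]
green [ 325  156   42   40 1258] [345.5 175.5] [array([0.5585, 0.0686, 0.007 ]), array([0.542 , 0.0476, 0.091 ])]
green [417 240  33  29 739] [433.5 253.8] [array([0.6668, 0.213 , 0.007 ]), array([0.6281, 0.1625, 0.091 ])]
black [ 0.55000072 -0.10041764  0.091     ]
```

```bash
python3 -m crank '[{"dx":0.2,"dy":0,"dz":0.9,"rx":0,"ry":0,"rz":0,"hand":65},{"dx":0,"dy":0,"dz":0.9,"rx":0,"ry":0,"rz":0,"hand":65},{"dx":0,"dy":0,"dz":0.9,"rx":0,"ry":0,"rz":0,"hand":65},{"dx":0,"dy":0,"dz":0.7,"rx":0,"ry":0,"rz":0,"hand":65},{"dx":0,"dy":0,"dz":0,"rx":0,"ry":0,"rz":0,"hand":65},{"dx":0,"dy":0,"dz":0,"rx":0,"ry":0,"rz":0,"hand":65}]'
python3 - <<'E'
from h import *
from rig import env
import cv2
s=env.get_state();f=env.grab_frame("wrist");pickle.dump((s,f),open("w5.pkl","wb"))
print(s["tcp_pos"],s["tcp_rot"],s["width"])
h=cv2.cvtColor(f["frame"],cv2.COLOR_RGB2HSV)
for nm,lo,hi in(("blue",(105,120,60),(125,255,255)),("green",(50,120,50),(80,255,255))):
    n,l,st,c=cv2.connectedComponentsWithStats(cv2.inRange(h,lo,hi))
    for i in range(1,n):
        if st[i,4]>300: print(nm,st[i],c[i].round(1),wray(s,f,c[i],.091).round(4))
cv2.imwrite("pics/w5.png",cv2.convertScaleAbs(f["frame"][:,:,::-1],alpha=1.4))
E
```

```text
clock: 19.1
tcp_pos: [0.551, -0.0292, 0.1398]
tcp_rot: [-180.0, 0.1, -176.5]
wrist_force: [0.6, -0.8, -0.2]
width: 0.0558
grasp_force: 0.0
[ 0.5510313  -0.02920042  0.13979906] [-1.79986186e+02  1.08488186e-01 -1.76460351e+02] 0.05580308250806777
blue [ 248  190   57   67 3202] [275.9 222.1] [ 0.5429 -0.0286  0.091 ]
blue [541 340  19  41 538] [552.  362.1] [0.6466 0.195  0.091 ]
green [ 350  189   75   70 3708] [387.  223.6] [0.5394 0.0451 0.091 ]
green [481 297  36  37 995] [498.5 315. ] [0.606  0.1403 0.091 ]
```

View pics/w5.png

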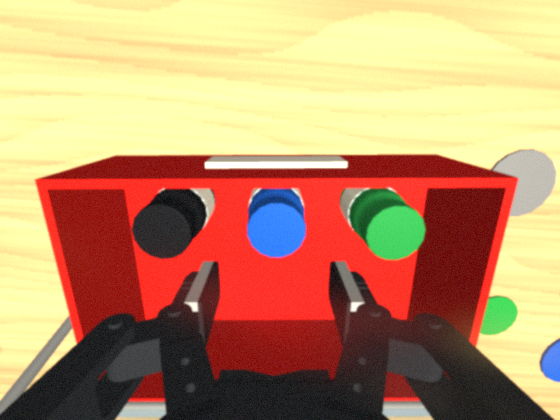

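The blue cap top is at (277,228), centred between the fingers in y. I nudge 3 mm forward in tool x, descend and close.

```bash
python3 -m crank '[{"dx":0.07,"dy":0,"dz":0.7,"rx":0,"ry":0,"rz":0,"hand":65},{"dx":0,"dy":0,"dz":0.7,"rx":0,"ry":0,"rz":0,"hand":65},{"dx":0,"dy":0,"dz":0.6,"rx":0,"ry":0,"rz":0,"hand":65},{"dx":0,"dy":0,"dz":0.4,"rx":0,"ry":0,"rz":0,"hand":65},{"dx":0,"dy":0,"dz":0.15,"rx":0,"ry":0,"rz":0,"hand":65},{"dx":0,"dy":0,"dz":0,"rx":0,"ry":0,"rz":0,"hand":65}]'
```

```text
clock: 19.9
tcp_pos: [0.5509, -0.0291, 0.0403]
tcp_rot: [-179.9, 0.4, -176.4]
wrist_force: [-4.9, 5.7, 25.7]
width: 0.0557
grasp_force: 12.1
```

Something presses up with 26 N, so I back up a little.

```bash
python3 -m crank '[{"dx":0,"dy":0,"dz":-0.15,"rx":0,"ry":0,"rz":0,"hand":65},{"dx":0,"dy":0,"dz":0,"rx":0,"ry":0,"rz":0,"hand":65}]'
python3 - <<'E'
from rig import env
import cv2
print(env.get_state()["wrist_force"],env.get_state()["wrist_torque"],env.get_state()["grasp_force"])
f=env.grab_frame("wrist")
cv2.imwrite("pics/w6.png",cv2.convertScaleAbs(f["frame"][:,:,::-1],alpha=1.4))
E
```

```text
clock: 20.15
tcp_pos: [0.5482, -0.0294, 0.0437]
tcp_rot: [-180.0, 0.1, -176.4]
wrist_force: [-0.0, 0.6, 0.4]
width: 0.0554
grasp_force: 0.0
[-0.01536279  0.56961753  0.38119347] [0.0204111  0.01252422 0.01882137] 0.0
```

View pics/w6.png

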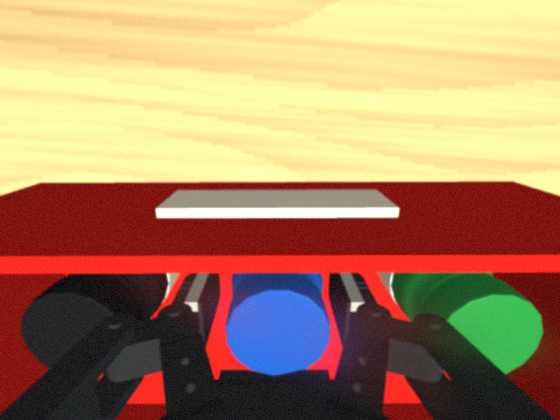

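Nothing is touching now. I close here; the resulting width will show what is gripped.

```bash
python3 -m crank '[{"dx":0,"dy":0,"dz":0.04,"rx":0,"ry":0,"rz":0,"hand":0},{"dx":0,"dy":0,"dz":0,"rx":0,"ry":0,"rz":0,"hand":0},{"dx":0,"dy":0,"dz":0,"rx":0,"ry":0,"rz":0,"hand":0},{"dx":0,"dy":0,"dz":0,"rx":0,"ry":0,"rz":0,"hand":0},{"dx":0,"dy":0,"dz":0,"rx":0,"ry":0,"rz":0,"hand":0}]'
```

```text
clock: 20.82
tcp_pos: [0.5475, -0.0292, 0.0416]
tcp_rot: [180.0, 0.0, -176.4]
wrist_force: [-2.2, 1.6, 12.4]
width: 0.0417
grasp_force: 59.0
```

```bash
python3 -m crank '[{"dx":0,"dy":0,"dz":-0.15,"rx":0,"ry":0,"rz":0,"hand":0},{"dx":0,"dy":0,"dz":-0.3,"rx":0,"ry":0,"rz":0,"hand":0},{"dx":0,"dy":0,"dz":-0.6,"rx":0,"ry":0,"rz":0,"hand":0},{"dx":0,"dy":0,"dz":-0.7,"rx":0,"ry":0,"rz":0,"hand":0},{"dx":0,"dy":0,"dz":-0.7,"rx":0,"ry":0,"rz":0,"hand":0},{"dx":0,"dy":0,"dz":-0.7,"rx":0,"ry":0,"rz":0,"hand":0},{"dx":0,"dy":0,"dz":-0.2,"rx":0,"ry":0,"rz":0,"hand":0},{"dx":0,"dy":0,"dz":0,"rx":0,"ry":0,"rz":0,"hand":0}]'
python3 - <<'E'
from rig import env
import cv2,numpy as np
f=env.grab_frame("wrist");g=env.grab_frame("scene")
a=np.hstack([cv2.resize(x["frame"][:,:,::-1],None,fx=.71,fy=.71,interpolation=cv2.INTER_AREA) for x in (f,g)])
cv2.imwrite("pics/w7.png",cv2.convertScaleAbs(a,alpha=1.4))
E
```

```text
clock: 21.82
tcp_pos: [0.5471, -0.0293, 0.175]
tcp_rot: [-180.0, 0.0, -176.4]
wrist_force: [-0.2, 0.3, -2.8]
width: 0.0419
grasp_force: 61.1
```

View pics/w7.png

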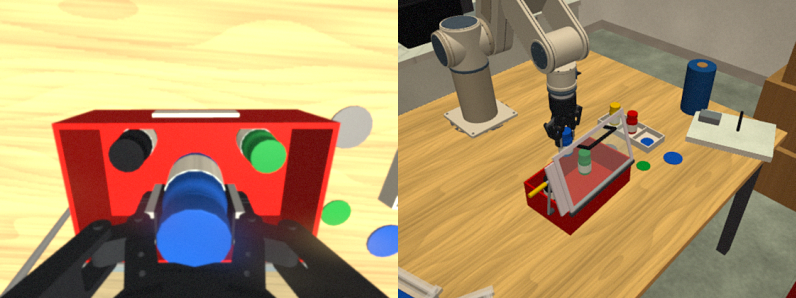

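The blue jar is held upright, and the green and black jars are undisturbed. Now to the tray.

```bash
python3 -m crank '[{"dx":-0.1,"dy":0.4,"dz":0,"rx":0,"ry":0,"rz":0,"hand":0},{"dx":-0.17,"dy":0.8,"dz":0,"rx":0,"ry":0,"rz":0,"hand":0},{"dx":-0.17,"dy":0.8,"dz":0,"rx":0,"ry":0,"rz":0,"hand":0},{"dx":-0.17,"dy":0.8,"dz":0,"rx":0,"ry":0,"rz":0,"hand":0},{"dx":-0.17,"dy":0.8,"dz":0,"rx":0,"ry":0,"rz":0,"hand":0},{"dx":-0.17,"dy":0.8,"dz":0,"rx":0,"ry":0,"rz":0,"hand":0},{"dx":-0.17,"dy":0.8,"dz":0,"rx":0,"ry":0,"rz":0,"hand":0},{"dx":-0.17,"dy":0.8,"dz":0,"rx":0,"ry":0,"rz":0,"hand":0},{"dx":-0.17,"dy":0.8,"dz":0,"rx":0,"ry":0,"rz":0,"hand":0},{"dx":-0.17,"dy":0.8,"dz":0,"rx":0,"ry":0,"rz":0,"hand":0},{"dx":-0.17,"dy":0.8,"dz":0,"rx":0,"ry":0,"rz":0,"hand":0},{"dx":-0.1,"dy":0.36,"dz":0,"rx":0,"ry":0,"rz":0,"hand":0},{"dx":0,"dy":0,"dz":0,"rx":0,"ry":0,"rz":0,"hand":0},{"dx":0,"dy":0,"dz":0,"rx":0,"ry":0,"rz":0,"hand":0}]'
python3 - <<'E'
from h import *
from rig import env
import cv2
s=env.get_state();f=env.grab_frame("wrist")
print(s["tcp_pos"],s["tcp_rot"])
h=cv2.cvtColor(f["frame"],cv2.COLOR_RGB2HSV)
n,l,st,c=cv2.connectedComponentsWithStats(cv2.inRange(h,(105,120,60),(125,255,255)))
for i in range(1,n):
    if st[i,4]>100: print(st[i],c[i].round(1),wray(s,f,c[i],.007).round(4))
cv2.imwrite("pics/w8.png",cv2.convertScaleAbs(f["frame"][:,:,::-1],alpha=1.4))
E
```

```text
clock: 23.68
tcp_pos: [0.6008, 0.3242, 0.1745]
tcp_rot: [-180.0, -0.1, -176.5]
wrist_force: [0.8, -0.1, -1.8]
width: 0.042
grasp_force: 61.1
[0.60081547 0.32420069 0.17446271] [-1.79955284e+02 -6.22822418e-02 -1.76459171e+02]
[ 253  167   46   45 1602] [275.1 189. ] [0.6003 0.3253 0.007 ]
[ 220  245  107  131 9463] [275.6 318.3] [0.7592 0.336  0.007 ]
```

View pics/w8.png

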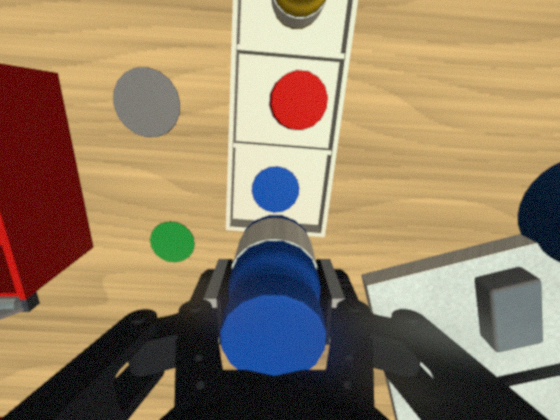

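The disc measures (0.6003, 0.3253) and the tool is within about 1 mm of it. I lower gently.

```bash
python3 -m crank '[{"dx":0,"dy":0.02,"dz":0.4,"rx":0,"ry":0,"rz":0,"hand":0},{"dx":0,"dy":0,"dz":0.8,"rx":0,"ry":0,"rz":0,"hand":0},{"dx":0,"dy":0,"dz":0.8,"rx":0,"ry":0,"rz":0,"hand":0},{"dx":0,"dy":0,"dz":0.6,"rx":0,"ry":0,"rz":0,"hand":0},{"dx":0,"dy":0,"dz":0.3,"rx":0,"ry":0,"rz":0,"hand":0},{"dx":0,"dy":0,"dz":0.15,"rx":0,"ry":0,"rz":0,"hand":0},{"dx":0,"dy":0,"dz":0.1,"rx":0,"ry":0,"rz":0,"hand":0},{"dx":0,"dy":0,"dz":0.05,"rx":0,"ry":0,"rz":0,"hand":0},{"dx":0,"dy":0,"dz":0,"rx":0,"ry":0,"rz":0,"hand":0},{"dx":0,"dy":0,"dz":0,"rx":0,"ry":0,"rz":0,"hand":0}]'
```

```text
clock: 24.98
tcp_pos: [0.6014, 0.3261, 0.0474]
tcp_rot: [180.0, 0.0, -176.4]
wrist_force: [-0.1, -0.3, -0.8]
width: 0.0417
grasp_force: 61.1
```

```bash
python3 -m crank '[{"dx":0,"dy":0,"dz":0.05,"rx":0,"ry":0,"rz":0,"hand":0},{"dx":0,"dy":0,"dz":0.03,"rx":0,"ry":0,"rz":0,"hand":0},{"dx":0,"dy":0,"dz":0,"rx":0,"ry":0,"rz":0,"hand":0},{"dx":0,"dy":0,"dz":0,"rx":0,"ry":0,"rz":0,"hand":0}]'
```

```text
clock: 25.48
tcp_pos: [0.6012, 0.326, 0.0437]
tcp_rot: [180.0, -0.0, -176.4]
wrist_force: [-0.4, 0.9, -1.4]
width: 0.0418
grasp_force: 61.1
```

```bash
python3 -m crank '[{"dx":0,"dy":0,"dz":0.03,"rx":0,"ry":0,"rz":0,"hand":0},{"dx":0,"dy":0,"dz":0.03,"rx":0,"ry":0,"rz":0,"hand":0},{"dx":0,"dy":0,"dz":0,"rx":0,"ry":0,"rz":0,"hand":0}]'
```

```text
clock: 25.85
tcp_pos: [0.6016, 0.3261, 0.0428]
tcp_rot: [180.0, 0.0, -176.4]
wrist_force: [-3.3, -1.8, 9.9]
width: 0.0416
grasp_force: 62.2
```

Contact at 10 N, so the jar is on the disc. I release and rise.

```bash
python3 -m crank '[{"dx":0,"dy":0,"dz":0,"rx":0,"ry":0,"rz":0,"hand":65},{"dx":0,"dy":0,"dz":0,"rx":0,"ry":0,"rz":0,"hand":65},{"dx":0,"dy":0,"dz":0,"rx":0,"ry":0,"rz":0,"hand":65},{"dx":0,"dy":0,"dz":-0.2,"rx":0,"ry":0,"rz":0,"hand":65},{"dx":0,"dy":0,"dz":-0.6,"rx":0,"ry":0,"rz":0,"hand":65},{"dx":0,"dy":0,"dz":-0.9,"rx":0,"ry":0,"rz":0,"hand":65},{"dx":0,"dy":0,"dz":-1,"rx":0,"ry":0,"rz":0,"hand":65},{"dx":0,"dy":0,"dz":-1,"rx":0,"ry":0,"rz":0,"hand":65},{"dx":0.8,"dy":0,"dz":-0.8,"rx":0,"ry":0,"rz":0,"hand":65},{"dx":0.8,"dy":0,"dz":0,"rx":0,"ry":0,"rz":0,"hand":65},{"dx":0,"dy":0,"dz":0,"rx":0,"ry":0,"rz":0,"hand":65}]'
python3 - <<'E'
from rig import env
import cv2,numpy as np
f=env.grab_frame("wrist");g=env.grab_frame("scene")
a=np.hstack([cv2.resize(x["frame"][:,:,::-1],None,fx=.71,fy=.71,interpolation=cv2.INTER_AREA) for x in (f,g)])
cv2.imwrite("pics/w9.png",cv2.convertScaleAbs(a,alpha=1.4))
E
```

```text
clock: 27.22
tcp_pos: [0.5359, 0.322, 0.2238]
tcp_rot: [179.9, 0.1, -176.4]
wrist_force: [0.6, 1.0, 0.0]
width: 0.0558
grasp_force: 0.0
```

View pics/w9.png

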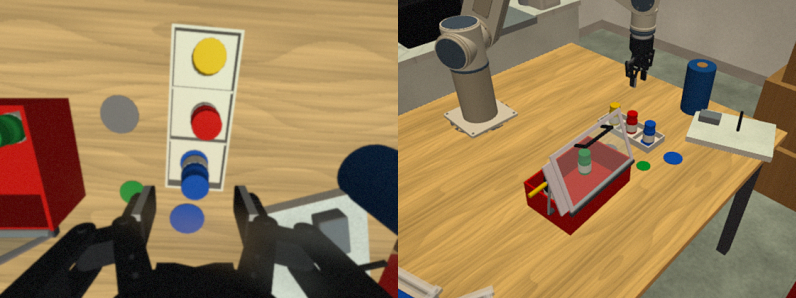

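The blue jar stands upright in its bay at scene (649,132). The flap is propped with the stay up, and the gripper is clear.

```bash
python3 -c "
from rig import env
print(env.sign_off())"
```

```text
the job is handed in; nothing more can be done
None
```

I raised the flap to its stop and propped it with the stay. The blue jar stands upright on its disc in the tray, and the job was handed in at about 27 s; sign-off gave no verdict.

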